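# Lay out a repair kit on its pads and pack the relay modules

### The arm

A 6-joint arm with a two-finger parallel gripper is mounted at the origin on a cart in front of the work surface, level with it; the furniture and walls round the work are solid. World frame = base frame: x ahead of the robot, y to its left, z up, the work surface at z = 0. Lengths are in m, angles in degrees, forces in N, time in s.
With the tool pointing down it reaches from about 0.325 to 0.9 m from the base axis. Payload 6.1 kg.
Tool frame: the origin (TCP) lies midway between the tips of the shut fingers; the grasp point (between the pads) lies 19 mm behind it (r.grip_point_offset is the z of the grasp point in the tool frame, in m); z points along the fingers, y is the line along which they close (so a half turn about z gives the same grasp; the last joint's range is limited). The gripper opens to 85 mm and grips with 20 to 120 N. Pads are 22 mm wide; open, the fingers measure 114 mm over their backs; the gripper's body (76 mm by 85 mm) begins 54 mm behind the grasp point. The pads swing forward as they close: fully open they stand 13 mm farther back than shut.
Start: joints at [-84.517, 12.628, 87.462, -0, 79.91, -7.225], TCP at [0.137, -0.61, 0.231] pointing down, gripper open.
Joint ranges: [-170.65, 170.65], [-52.31, 119.04], [5.05, 147.46], [-71.25, 251.25], [11.57, 151.72], [-153.62, 153.62]. Speed limits (degrees/s): [147.25, 147.25, 172.46, 180, 180, 180].

### API

Orientations are given as a 3x3 rotation matrix whose columns are the frame's x, y, z axes.
In Python, from workcell import r gives the robot as it stands. The module is installed in compiled form; this text tells all that it offers.
- The arm moves only by the tool arm_command, never from a script. Its argument "deltas" is a list that holds one entry, the list of rows, each a list of 7 numbers: the shift along the tool's x, y, z in m, then the turn, a rotation vector about the tool's x, y, z in rad, then the closure, from 0 (fully open) to 1 (shut). A call has 1 to 12 rows; each row is the pose to reach, as a shift and turn from the pose commanded when the call began, along the tool's axes at that moment; what a row does not reach only later rows make up. A row lasts 1/10 s, in which the tool goes at most 50 mm and 8.59 degrees, less where a joint would pass 70% of its speed; a pose out of reach is approached as far as the arm can. A call with a gripper value outside its range is refused whole. The fingers move at their own pace and stop on an object; the grip force is fixed at half the most. Time passes only in rows, so rows that repeat a pose let the fingers close. It gives the time, the measured TCP pose, the force, the opening and the grip force at its end, in the units of the state.
- r.sense(): the state, without advancing time (a new reading comes with each control period).
- r.capture(name): name is "side" or "top" or "wrist"; returns a dict with "pixels" (384x512x3 uint8, blue, green, red), "range_z" (384x512 float32, m along the optical axis (not along the pixel's ray), 0 where there is no reading), "intrinsics" (3x3 intrinsics, pixels), "dist_coeffs" ([k1, k2, p1, p2, k3] as OpenCV has them; the pictures are not rectified), "view" (4x4, takes a point from world to camera coordinates). Camera axes: x right, y up, looking along -z (the intrinsics and any distortion apply to the point x, -y, -z); pixel columns grow to the right and rows downward; lengths in m; the calibration is good to about 2 mm. A picture is of the moment at which its call begins.
- r.hand_in(): hands the job in; it is judged then, once.
The state is a dict: "time": time; "qpos": joint angles; "dq": joint speeds; "joint_efforts": joint torques, N m; "tool_pos": TCP position; "tool_rot": TCP orientation; "wrist_force": force on the tool from outside, world axes, zero at the start; "moment": the same for the moment, N m; "width": finger opening in m; "finger_force": force on a finger pad.
Only numpy, scipy, OpenCV 4.12 (cv2) and the standard library are available. Lean on these libraries where they do the work, as an engineer would, in place of code of your own. Each camera call takes 0.05 s, during which the arm holds its last target. There are 200 camera calls.

### The job

Lay out the repair kit: set the heat sink, the round tin and the transformer each centred on the black pad whose yellow silhouette has its shape, turned to fit the silhouette (either way round). Stand the two relay modules squarely on the carrier between its blue end wall and its sliding stop, the blue-capped one against the wall and the orange-capped one next to it, never letting either tip over, and then push the stop snug so that wall, modules and stop all touch.

Things in the scene. Friction and masses are not known exactly. Their poses are not given: they have to be found in the camera images.
- heat_sink: Loose silver aluminium heat sink, 40 mm (its x, across the fins) x 60 mm (its y, along the fins) x 27 mm high, fins up. Origin at the centre of its underside, z up. Grasp across the fins (40 mm). About 0.09 kg.
- flux_tin: Loose round tin, dark below with a white ribbed lid and yellow top, 44 mm diameter, 28 mm high (the lid, 44 mm, takes the upper 13 mm; the base is 42 mm). Origin at the centre of its underside, z up. About 0.05 kg.
- transformer: Loose small mains transformer: grey laminated core 24 mm (its x) x 42 mm (its y) x 36 mm high, with a yellow winding that bulges out to 44 mm along x. Origin at the centre of its underside, z up. Take it by the two core ends, 42 mm apart along y. About 0.28 kg.
- blue_module: Loose upright relay module: grey plastic case 50 mm deep (its x) x 22.5 mm wide (its y) x 48 mm high, with its cap in blue (30 x 20.5 mm, 7 mm higher, so 55 mm in all) on top. Standing at the start. Origin at the centre of its underside, z up. Easily taken from above across its 50 mm depth, fingers at +x and -x; half a turn makes no difference. About 0.09 kg.
- orange_module: Loose upright relay module: grey plastic case 50 mm deep (its x) x 22.5 mm wide (its y) x 48 mm high, with its cap in orange (30 x 20.5 mm, 7 mm higher, so 55 mm in all) on top. Standing at the start. Origin at the centre of its underside, z up. Easily taken from above across its 50 mm depth, fingers at +x and -x; half a turn makes no difference. About 0.09 kg.
- rectangle_pad: Fixed black square rubber mat, 84 x 84 x 3 mm, lying on the orange bench mat, with a flat yellow silhouette in its middle: a rectangle 46 mm (its x) x 66 mm (its y), for the heat sink (x to x, y to y). Origin at the centre of its underside (top surface 3 mm above it); z up.
- round_pad: Fixed black square rubber mat, 84 x 84 x 3 mm, lying on the orange bench mat, with a flat yellow silhouette in its middle: a disc of 50 mm diameter, for the round tin. Origin at the centre of its underside (top surface 3 mm above it); z up.
- cross_pad: Fixed black square rubber mat, 84 x 84 x 3 mm, lying on the orange bench mat, with a flat yellow silhouette in its middle: a stubby cross made of a bar 27 mm (x) x 46 mm (y) and a bar 50 mm (x) x 26 mm (y), for the transformer (x to x, y to y). Origin at the centre of its underside (top surface 3 mm above it); z up.
- carrier: Fixed aluminium carrier, base 84 (x) x 200 (y) x 6 mm; origin at the centre of its underside, z up. Modules stand on it, 6 mm above the origin, their x along its x. Guide lips 6 mm high, inner faces at x = -33 and +33 mm. Blue end wall fixed at its -y end: inner face at y = -84 mm, top at z = 46 mm. The sliding stop is at its +y side: face toward the wall at y = 36 mm minus the joint value.
- stop_grip (a point): Grip point on the sliding stop, on the carrier's centre line, 50 mm above its underside: in a black tab 30 mm wide (carrier x), 14 mm thick (carrier y), from z = 24 to 60 mm. It lies 27 mm behind the stop's orange front face, which is 60 mm wide with its top at z = 46 mm. Axes as the carrier's.
- end_stop (a joint): Travel of the sliding stop toward the blue wall, in m: 0 fully open, at most 0.085; with both modules packed tight it reads 0.075. It slides stiffly (about 2 N) and stays where it is left.
Things that resemble listed ones, but are neither listed nor needed, are in the scene too. Leave any turquoise look-alike of the flux_tin alone.

How it is judged (in metres and radians):
At the end, for the whole second after the job is handed in: Heat sink, tin, transformer flat on their pads, within 12 mm and 0.22 rad (either way round); modules upright on the carrier within 12 mm and 0.12 rad, blue within 3 mm of the wall, orange next to it, gaps at most 5 mm in all, stop at 0.0695 or more; all at rest (horizontal distance between heat_sink and rectangle_pad below 0.012 m and z of heat_sink in the frame of rectangle_pad below 0.006 m and angle between each of heat_sink, flux_tin, transformer, blue_module, orange_module's own z axis and vertical below 0.1 rad and angle between the x axis of heat_sink and the x axis of rectangle_pad, either way round below 0.22 rad and horizontal distance between flux_tin and round_pad below 0.012 m and z of flux_tin in the frame of round_pad below 0.006 m and horizontal distance between transformer and cross_pad below 0.012 m and z of transformer in the frame of cross_pad below 0.006 m and angle between the x axis of transformer and the x axis of cross_pad, either way round below 0.22 rad and x of blue_module in the frame of carrier between -0.012 and 0.012 m and z of each of blue_module, orange_module in the frame of carrier below 0.009 m and angle between the x axis of each of blue_module, orange_module and the x axis of carrier, either way round below 0.12 rad and x of orange_module in the frame of carrier between -0.012 and 0.012 m and y of blue_module in the frame of carrier below -0.0695 m and y of orange_module in the frame of carrier between -0.056 and -0.0455 m and value of joint end_stop above 0.0695 m and linear speed of each of heat_sink, flux_tin, transformer, blue_module, orange_module below 0.02 m/s); the robot touches nothing.
It fails at once if a relay module is tipped over (angle between any of blue_module, orange_module's own z axis and vertical above 0.7 rad).
It also fails if it takes over 144 s, if anything falls off the work surface, if the arm or the gripper's body presses on something with over 40 N, if the wrist force passes 120 N, or if a joint passes its speed limit or range.

## Working session

There is one attempt and no reset: what is moved stays moved. The work goes in short steps, Python scripts to look and compute and a tool call to move; the robot and the scene stay as the last step left them, time stands still between calls to the robot, and variables do not carry over. Pictures are saved under pics/ and viewed, at most 14 in all, crops included, and the job is handed in when it is done.

Besides the shell and the picture viewer there is one more tool, called as a command line: name --argument value ..., lists and objects as JSON in quotes. arm_command: Moves the arm, as the interface text tells. Its arguments: {"type":"object","properties":{"deltas":{"type":"array"}},"required":["deltas"]}

```bash
mkdir -p pics; cat > h.py <<'E'
import numpy as np, cv2
from workcell import r
def cap(n,save=None):
    c=r.capture(n); c={k:np.array(v) for k,v in c.items()}
    np.savez('last_'+n+'.npz',**c)
    if save: cv2.imwrite('pics/'+save+'.png',c['pixels'])
    return c
def load(n): return dict(np.load('last_'+n+'.npz'))
def rays(c,uv):
    uv=np.asarray(uv,float).reshape(-1,1,2)
    p=cv2.undistortPoints(uv,c['intrinsics'],c['dist_coeffs']).reshape(-1,2)
    d=np.c_[p[:,0],-p[:,1],-np.ones(len(p))]
    R=c['view'][:3,:3];t=c['view'][:3,3]
    return -R.T@t, d@R
def onplane(c,uv,z):
    o,d=rays(c,uv); return o+d*((z-o[2])/d[:,2])[:,None]
def cloud(c):
    H,W=c['range_z'].shape
    g=np.stack(np.meshgrid(np.arange(W),np.arange(H)),-1).reshape(-1,2)
    o,d=rays(c,g); P=o+d*c['range_z'].reshape(-1,1); return P.reshape(H,W,3)
def proj(c,P):
    P=np.asarray(P,float).reshape(-1,3); q=P@c['view'][:3,:3].T+c['view'][:3,3]
    q=q*[1,-1,-1]
    return cv2.projectPoints(q,np.zeros(3),np.zeros(3),c['intrinsics'],c['dist_coeffs'])[0].reshape(-1,2)
E
python3 - <<'E'
from h import *
for n in('top','side','wrist'):
    c=cap(n,n+'0'); print(n,np.round(-c['view'][:3,:3].T@c['view'][:3,3],3),np.round(c['view'][2,:3],2))
im=[cv2.imread(f'pics/{n}0.png') for n in('side','wrist')]
s=r.sense();print(s['time'],s['tool_rot'],s['width'])
print(r.grip_point_offset)
E
```

```text
top [0.426 0.045 0.969] [-0.11  0.02  0.99]
side [ 0.525 -0.942  0.456] [-0.01 -0.93  0.38]
wrist [ 0.21  -0.592  0.372] [0.29 0.06 0.96]
0.15 [[ 9.75511829e-01  2.19946925e-01 -1.50383234e-04]
 [ 2.19946899e-01 -9.75510688e-01  1.50319816e-03]
 [ 1.83923361e-04 -1.49946392e-03 -9.99998859e-01]] 0.08513408982667847
-0.0187
```

View pics/top0.png

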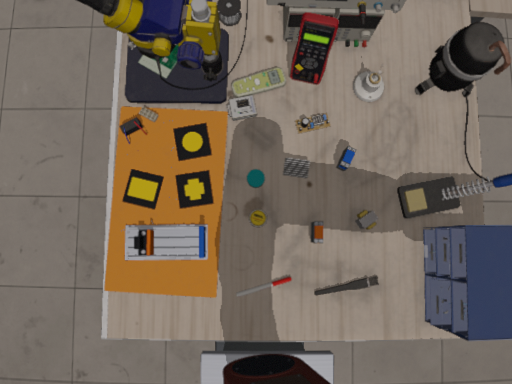

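View pics/side0.png

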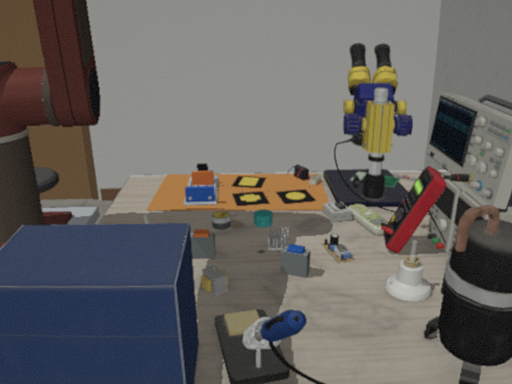

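The top view has world +x up and +y left. The carrier is at (167,242) and the pads are at (192,141) round, (143,188) rectangle and (195,189) cross. The heat sink is at (296,166), a yellow-topped tin at (258,218) and the turquoise look-alike at (256,178). The transformer is at (366,220), the blue module at (346,158) and the orange module at (318,231). I'll enlarge to confirm.

```bash
python3 - <<'E'
from h import *
c=load('top')
im=cv2.resize(c['pixels'][110:265,110:400],None,fx=2.75,fy=2.75,interpolation=cv2.INTER_CUBIC)
cv2.imwrite('pics/topcrop.png',im)
P=cloud(c)
for n,(u,v) in dict(sink=(296,166),tin=(258,218),turq=(256,178),tr=(366,220),blue=(346,156),orange=(318,232),rnd=(192,141),rect=(143,188),cross=(195,189),car=(167,242)).items():
    print(n,np.round(P[v,u],3))
E
```

```text
sink [ 0.602 -0.066  0.021]
tin [0.474 0.025 0.027]
turq [0.57  0.031 0.028]
tr [ 0.471 -0.232  0.033]
blue [ 0.622 -0.181  0.053]
orange [ 0.442 -0.113  0.054]
rnd [0.665 0.19  0.004]
rect [0.546 0.308 0.004]
cross [0.545 0.179 0.005]
car [0.415 0.244 0.006]
```

View pics/topcrop.png

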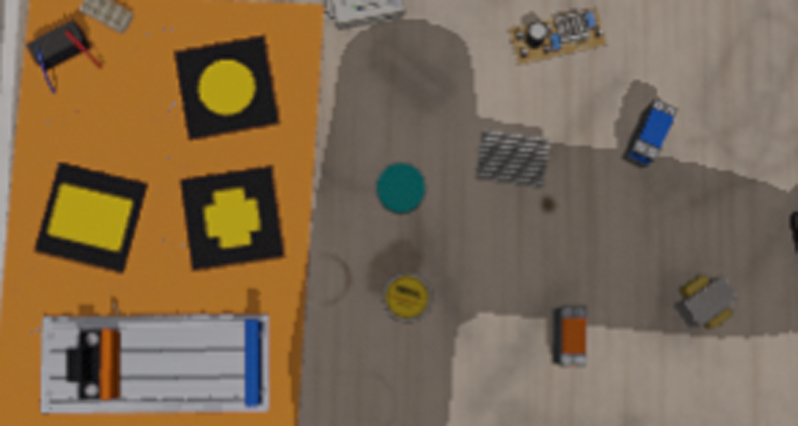

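View pics/wrist0.png

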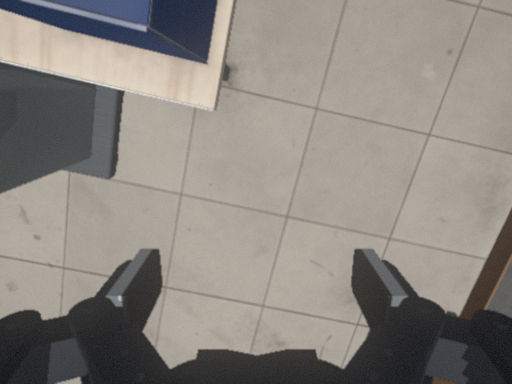

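The crop confirms each item: the tin with the yellow lettered top at crop (406,297) is flux_tin (white rim), while the one at (401,188) is the turquoise decoy. Next I'll measure the poses.

```bash
python3 - <<'E'
from h import *
c=load('top'); P=cloud(c); hsv=cv2.cvtColor(c['pixels'],cv2.COLOR_BGR2HSV)
def rect(n,mask,z,box):
    u0,v0,u1,v1=box; m=np.zeros(mask.shape,np.uint8); m[v0:v1,u0:u1]=mask[v0:v1,u0:u1]*255
    k=max(cv2.findContours(m,cv2.RETR_EXTERNAL,cv2.CHAIN_APPROX_NONE)[0],key=cv2.contourArea)
    w=onplane(c,k[:,0],z)[:,:2]; (cx,cy),(a,b),t=cv2.minAreaRect((w*1000).astype(np.float32))
    M=cv2.moments(k); g=onplane(c,[[M['m10']/M['m00'],M['m01']/M['m00']]],z)[0]
    d=t if a>b else t+90
    print(n,'c',round(cx),round(cy),'size',round(a),round(b),'long axis deg',round((d+90)%180-90,1),'centroid',np.round(g*1000)[:2])
H,S,V=cv2.split(hsv); Z=P[...,2]
yel=(H>20)&(H<35)&(S>120)&(V>120)
blk=(V<60)
rect('round',yel,.003,(170,120,215,162)); rect('rect',yel,.003,(120,168,166,210)); rect('cross',yel,.003,(174,168,216,210))
for n,b in dict(round=(168,118,216,164),rect=(118,164,168,212),cross=(172,166,218,212)).items(): rect(n+'pad',blk|yel,.003,b)
rect('tin',(Z>.018),.028,(244,206,272,232))
rect('turq',(Z>.018),.028,(244,166,268,192))
rect('sink',(Z>.008),.02,(278,148,316,184))
rect('blue',(Z>.03)&(Z<.09),.05,(330,140,362,178))
rect('bluecap',(H>100)&(H<130)&(S>140),.055,(330,140,362,178))
rect('orange',(Z>.03),.05,(306,215,330,248))
rect('orangecap',((H<15)&(S>150)),.055,(306,215,330,248))
rect('trcore',(Z>.028),.036,(352,206,382,236))
rect('trwind',(Z>.008),.02,(352,206,382,236))
rect('wall',(H>100)&(H<130)&(S>140),.046,(190,215,212,268))
rect('stop',(H<12)&(S>150)&(V>80)&(Z>.03),.046,(140,222,160,262))
rect('base',(S<60)&(V>110),.006,(120,218,212,266))
m=(P[...,1]<-.32)&(P[...,0]<.5); print('cabinet',np.nanmin(P[m],0),np.nanmax(P[m],0))
for i in np.arange(415,512,12): print(i,np.round(P[260,i],2),np.round(P[330,i],2))
q=P[100:270,110:400,2]; print('maxz',q.max())
E
```

```text
round c 664 191 size 49 48 long axis deg 45.7 centroid [664. 191.]
rect c 544 310 size 66 46 long axis deg 76.6 centroid [544. 310.]
cross c 545 183 size 49 47 long axis deg 1.4 centroid [545. 182.]
roundpad c 664 190 size 81 81 long axis deg 11.3 centroid [664. 191.]
rectpad c 545 309 size 81 80 long axis deg 76.8 centroid [544. 309.]
crosspad c 545 182 size 80 80 long axis deg -80.8 centroid [545. 182.]
tin c 474 26 size 41 42 long axis deg -26.0 centroid [474.  26.]
turq c 571 32 size 43 41 long axis deg 45.4 centroid [570.  32.]
sink c 599 -68 size 60 42 long axis deg 83.0 centroid [599. -68.]
blue c 619 -184 size 24 55 long axis deg -24.7 centroid [ 619. -184.]
bluecap c 622 -186 size 20 29 long axis deg -26.1 centroid [ 621. -186.]
orange c 441 -111 size 23 49 long axis deg -0.3 centroid [ 441. -112.]
orangecap c 442 -113 size 19 28 long axis deg -0.3 centroid [ 443. -113.]
trcore c 473 -236 size 43 44 long axis deg -54.6 centroid [ 473. -236.]
trwind c 473 -238 size 47 50 long axis deg -54.6 centroid [ 473. -238.]
wall c 418 156 size 71 12 long axis deg 1.3 centroid [418. 156.]Traceback (most recent call last):
  File "<stdin>", line 25, in <module>
  File "<stdin>", line 7, in rect
ZeroDivisionError: float division by zero
```

```bash
python3 - <<'E'
from h import *
c=load('top'); P=cloud(c)
m=np.zeros(P.shape[:2],bool); m[225:340,420:]=1; m&=P[...,2]>.05
print('cab',np.round(np.percentile(P[m],[0,5,50,95,100],axis=0),2))
m=np.zeros(P.shape[:2],bool); m[150:220,395:]=1; print('right',np.round(np.percentile(P[m],[0,50,100],axis=0),2))
hsv=cv2.cvtColor(c['pixels'],cv2.COLOR_BGR2HSV);H,S,V=cv2.split(hsv)
for n,mk,z,b in (('stop',(H<14)&(S>150),.046,(143,226,155,260)),('base',(S<60)&(V>90),.006,(122,218,212,266)),('trcore',(S<60),.036,(352,206,382,236)),('tryel',(H>20)&(H<35)&(S>110),.02,(352,206,382,236))):
    u0,v0,u1,v1=b
    mm=np.zeros(mk.shape,np.uint8); mm[v0:v1,u0:u1]=mk[v0:v1,u0:u1]
    if n=='trcore': mm&=(P[...,2]>.025).astype(np.uint8)
    q=np.argwhere(mm>0)[:,::-1].astype(float)
    w=onplane(c,q,z)[:,:2]*1000; R=cv2.minAreaRect(w.astype(np.float32)); print(n,len(w),np.round(R[0]),np.round(R[1]),round(R[2],1),w.mean(0).round())
q=P[95:300,110:400,2]; print('maxz',q.max())
E
```

```text
cab [[ 0.23 -0.49  0.05]
 [ 0.24 -0.47  0.07]
 [ 0.34 -0.41  0.2 ]
 [ 0.44 -0.38  0.2 ]
 [ 0.46  0.05  0.97]]
right [[ 0.43 -1.17 -0.78]
 [ 0.57 -0.46 -0.  ]
 [ 0.84  0.05  0.97]]
stop 136 [415. 277.] [55. 14.] 1.9 [414. 277.]
base 2281 [416. 247.] [ 84. 200.] 0.8 [415. 243.]
trcore 203 [ 469. -236.] [73. 52.] 78.8 [ 472. -235.]
tryel 66 [ 473. -236.] [44. 25.] 35.9 [ 477. -235.]
maxz 0.9691677024439237
```

```bash
cat >> h.py <<'E'
from scipy.spatial.transform import Rotation as Ro
def go(*wps):
    """wps: (x,y,z in m, yaw deg of tool y). prints tool-frame shift/turn from now"""
    s=r.sense(); R=np.array(s['tool_rot']); p=np.array(s['tool_pos'])
    print('t',round(s['time'],2),'tcp',np.round(p,4),'yaw',round(np.degrees(np.arctan2(R[1,1],R[0,1])),1),'w',round(s['width'],4),'F',np.round(s['wrist_force'],1),'j6',round(s['qpos'][5],1))
    for x,y,z,a in wps:
        a=np.radians(a); a0=np.arctan2(R[1,1],R[0,1])
        a=a0+(a-a0+np.pi/2)%np.pi-np.pi/2
        T=np.array([[-np.sin(a),np.cos(a),0],[np.cos(a),np.sin(a),0],[0,0,-1]]).T
        T=np.c_[[-np.sin(a),np.cos(a),0],[np.cos(a),np.sin(a),0],[0,0,-1]]
        print(np.round(R.T@(np.array([x,y,z])-p),4).tolist(),np.round(Ro.from_matrix(R.T@T).as_rotvec(),4).tolist())
E
python3 -c "
from h import *
go((.137,-.61,.33,-77.3),(.473,-.237,.33,-54),(.473,-.237,.2,-54))"
```

```text
t 0.15 tcp [ 0.1374 -0.6092  0.2304] yaw -77.3 w 0.0851 F [0.8 0.4 0.5] j6 -7.2
[-0.0006, 0.0005, -0.0996] [-0.0015, -0.0002, 0.0001]
[0.4092, -0.2895, -0.0991] [-0.0014, -0.0005, -0.4066]
[0.4092, -0.2893, 0.0309] [-0.0014, -0.0005, -0.4066]
```

arm_command --deltas '[[[0,0,-0.05,0,0,0,0],[0,0,-0.1,0,0,0,0],[0.2,-0.14,-0.1,-0.001,0,-0.4,0],[0.2,-0.14,-0.1,-0.001,0,-0.4,0],[0.2,-0.14,-0.1,-0.001,0,-0.4,0],[0.409,-0.29,-0.1,-0.001,0,-0.407,0],[0.409,-0.29,-0.1,-0.001,0,-0.407,0],[0.409,-0.29,-0.1,-0.001,0,-0.407,0],[0.409,-0.29,-0.1,-0.001,0,-0.407,0],[0.409,-0.29,-0.1,-0.001,0,-0.407,0],[0.409,-0.29,-0.1,-0.001,0,-0.407,0],[0.409,-0.29,0.0,-0.001,0,-0.407,0]]]'

```text
time: 1.35
tool_pos: [0.4586, -0.2571, 0.293]
tool_rot: [[0.807, 0.591, 0.011], [0.591, -0.807, -0.008], [0.005, 0.013, -1.0]]
wrist_force: [0.9, -1.7, 0.1]
width: 0.0855
finger_force: 0.0
```

```bash
python3 -c "
from h import *
go((.473,-.237,.2,-54))"
```

```text
t 1.35 tcp [ 0.4586 -0.2571  0.293 ] yaw -53.8 w 0.0855 F [ 0.9 -1.7  0.1] j6 15.9
[0.023, -0.0089, 0.093] [0.013, -0.0046, 0.0037]
```

arm_command --deltas '[[[0,0,0.05,0,0,0,0],[0,0,0.08,0,0,0,0],[0,0,0.08,0,0,0,0],[0,0,0.08,0,0,0,0]]]'

```text
time: 1.75
tool_pos: [0.4536, -0.2582, 0.2072]
tool_rot: [[0.809, 0.588, -0.0], [0.588, -0.809, -0.0], [-0.0, 0.0, -1.0]]
wrist_force: [-0.8, -0.6, 0.6]
width: 0.0856
finger_force: 0.0
```

```bash
python3 -c "
from h import *
c=cap('wrist','w1')
go((.473,-.237,.2,-54))
P=cloud(c); hsv=cv2.cvtColor(c['pixels'],cv2.COLOR_BGR2HSV);H,S,V=cv2.split(hsv)
Z=P[...,2]; near=np.linalg.norm(P[...,:2]-[.473,-.237],axis=2)<.045
for n,m in (('core',near&(Z>.03)&(Z<.045)),('yel',near&(H>18)&(H<36)&(S>100)&(Z>.006)),('all',near&(Z>.006)&(Z<.045))):
    w=P[m][:,:2]*1000; R=cv2.minAreaRect(w.astype(np.float32)); print(n,len(w),np.round(R[0]),np.round(R[1]),round(R[2],1),np.round(w.mean(0)), P[m][:,2].max())
"
```

```text
t 1.8 tcp [ 0.4545 -0.259   0.2088] yaw -54.0 w 0.0855 F [0.9 0.6 0. ] j6 15.7
[0.0279, -0.0069, 0.0088] [0.0034, -0.0005, 0.0001]
core 1191 [ 472. -236.] [39. 41.] 36.6 [ 472. -236.] 0.037465357244858055
yel 338 [ 472. -235.] [43. 22.] 36.2 [ 475. -234.] 0.030963970896013326
all 1687 [ 472. -236.] [45. 42.] 35.7 [ 473. -235.] 0.037465357244858055
```

View pics/w1.png

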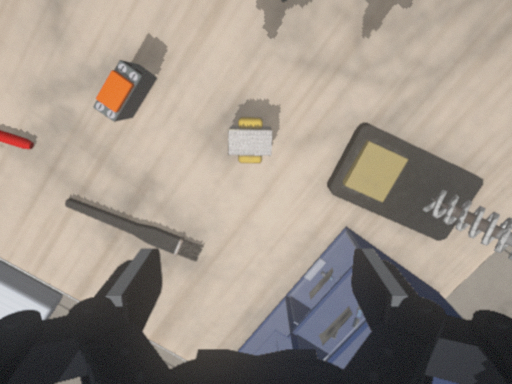

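The wrist view shows the transformer core lying across the jaw line, with yellow winding above and below it at (250,141), so this yaw grips the core ends.

arm_command --deltas '[[[0.028,-0.006,0,0.003,0,0,0],[0.028,-0.006,0.05,0.003,0,0,0],[0.028,-0.006,0.1,0.003,0,0,0],[0.028,-0.006,0.15,0.003,0,0,0],[0.028,-0.006,0.19,0.003,0,0,0],[0.028,-0.006,0.199,0.003,0,0,0],[0.028,-0.006,0.199,0.003,0,0,0],[0.028,-0.006,0.199,0.003,0,0,1],[0.028,-0.006,0.199,0.003,0,0,1],[0.028,-0.006,0.199,0.003,0,0,1],[0.028,-0.006,0.199,0.003,0,0,1],[0.028,-0.006,0.199,0.003,0,0,1]]]'

```text
time: 3.0
tool_pos: [0.4744, -0.2379, 0.0103]
tool_rot: [[0.809, 0.588, 0.002], [0.588, -0.809, -0.0], [0.001, 0.001, -1.0]]
wrist_force: [-0.5, 1.0, 9.1]
width: 0.0409
finger_force: 62.4
```

```bash
python3 -c "
from h import *
print(r.sense()['finger_force'])
go((.472,-.236,.12,-54),(.545,.09,.15,-54),(.545,.09,.15,-80.8))"
```

```text
62.41884469985962
t 3.0 tcp [ 0.4744 -0.2379  0.0103] yaw -54.0 w 0.0409 F [-0.5  1.   9.1] j6 18.8
[-0.0007, -0.0028, -0.1097] [0.0012, -0.0011, 0.0006]
[0.2501, -0.2235, -0.1397] [0.0012, -0.0011, 0.0006]
[0.2501, -0.2235, -0.1397] [0.001, -0.0013, 0.4683]
```

arm_command --deltas '[[[0,0,-0.05,0,0,0,1],[0,0,-0.1,0,0,0,1],[0.13,-0.12,-0.19,0,0,0.2,1],[0.13,-0.12,-0.19,0,0,0.2,1],[0.13,-0.12,-0.19,0,0,0.2,1],[0.13,-0.12,-0.19,0,0,0.2,1],[0.226,-0.316,-0.19,0,0,0.468,1],[0.226,-0.316,-0.19,0,0,0.468,1],[0.226,-0.316,-0.19,0,0,0.468,1],[0.226,-0.316,-0.19,0,0,0.468,1],[0.226,-0.316,-0.19,0,0,0.468,1],[0.226,-0.316,-0.19,0,0,0.468,1]]]'

```text
time: 4.2
tool_pos: [0.4688, 0.1544, 0.1987]
tool_rot: [[0.986, 0.165, -0.001], [0.165, -0.986, 0.003], [-0.001, -0.003, -1.0]]
wrist_force: [-0.1, -0.8, -3.1]
width: 0.0404
finger_force: 63.0
```

arm_command --deltas '[[[0,0,0,0,0,0,1],[0,0,0,0,0,0,1]]]'

```text
time: 4.4
tool_pos: [0.4701, 0.1503, 0.1985]
tool_rot: [[0.987, 0.159, -0.001], [0.159, -0.987, 0.001], [-0.001, -0.001, -1.0]]
wrist_force: [-0.1, -0.1, -2.0]
width: 0.041
finger_force: 63.0
```

```bash
python3 -c "
from h import *
c=cap('wrist','w2')
go((.545,.182,.1,-80.8))
print(np.round(proj(c,[[.545,.182,.003],[.664,.191,.003],[.544,.31,.003],[.416,.247,.006]])))
"
```

```text
t 4.45 tcp [0.4702 0.1501 0.1985] yaw -80.9 w 0.0408 F [-0.  -0.  -2.7] j6 89.3
[0.079, -0.0195, 0.0984] [-0.0014, 0.0011, -0.0011]
[[238.  86.]
 [247. -58.]
 [106.  64.]
 [161. 199.]]
```

View pics/w2.png

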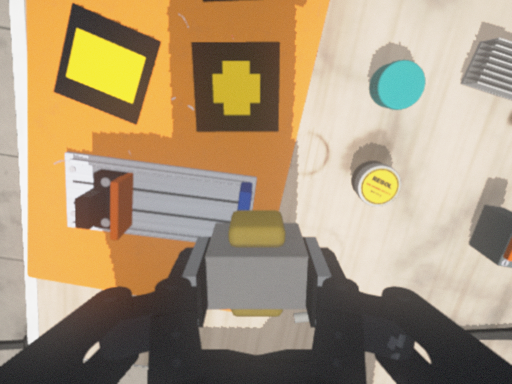

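The cross at (237,87) is longer vertically (about 56 px against 50 px), so its x axis runs along the tool's x axis and the current yaw fits. The genuine tin at (377,184) has a lettered yellow top, and the turquoise one is the decoy. This view also lets me measure the pads and carrier.

```bash
python3 -c "
from h import *
c=load('wrist'); hsv=cv2.cvtColor(c['pixels'],cv2.COLOR_BGR2HSV);H,S,V=cv2.split(hsv)
yel=(H>22)&(H<36)&(S>140)&(V>100)
def m(n,mk,z,b):
    u0,v0,u1,v1=b; mm=np.zeros(mk.shape,bool); mm[v0:v1,u0:u1]=mk[v0:v1,u0:u1]
    q=np.argwhere(mm)[:,::-1].astype(float); w=onplane(c,q,z)[:,:2]*1000; R=cv2.minAreaRect(w.astype(np.float32)); print(n,np.round(R[0]),np.round(R[1]),round(R[2],1),w.mean(0).round())
m('cross',yel,.003,(195,45,278,128)); m('crosspad',(V<60)|yel,.003,(190,36,284,134)); m('rect',yel,.003,(60,10,156,116))
m('wall',(H>100)&(H<130)&(S>140),.046,(232,176,262,215))
m('stop',(H<12)&(S>140)&(V>80),.046,(104,168,136,243))
m('tin',yel,.028,(355,160,402,206))
go((.545,.182,.09,-80.8))
"
```

```text
cross [543. 183.] [52. 47.] 9.2 [543. 184.]
crosspad [543. 183.] [52. 47.] 9.2 [543. 184.]
rect [542. 311.] [68. 48.] 76.9 [542. 311.]
wall [442. 159.] [14.  8.] 2.7 [440. 159.]
stop [417. 275.] [69. 20.] 1.6 [419. 275.]
tin [473.  28.] [33. 35.] 9.2 [473.  28.]
t 4.45 tcp [0.4702 0.1501 0.1985] yaw -80.9 w 0.0408 F [-0.  -0.  -2.7] j6 89.3
[0.079, -0.0194, 0.1084] [-0.0014, 0.0011, -0.0011]
```

arm_command --deltas '[[[0.04,-0.01,0,-0.001,0.001,0,1],[0.077,-0.02,0.02,-0.001,0.001,0,1],[0.077,-0.02,0.07,-0.001,0.001,0,1],[0.077,-0.02,0.12,-0.001,0.001,0,1],[0.077,-0.02,0.16,-0.001,0.001,0,1],[0.077,-0.02,0.175,-0.001,0.001,0,1],[0.077,-0.02,0.183,-0.001,0.001,0,1],[0.077,-0.02,0.185,-0.001,0.001,0,1],[0.077,-0.02,0.185,-0.001,0.001,0,1]]]'

```text
time: 5.35
tool_pos: [0.5447, 0.1831, 0.016]
tool_rot: [[0.987, 0.159, 0.003], [0.159, -0.987, 0.001], [0.003, -0.001, -1.0]]
wrist_force: [0.6, -0.3, -3.5]
width: 0.041
finger_force: 63.2
```

```bash
python3 -c "
from h import *
go((.544,.183,.0135,-80.8))"
```

```text
t 5.35 tcp [0.5447 0.1831 0.016 ] yaw -80.8 w 0.041 F [ 0.6 -0.3 -3.5] j6 91.5
[-0.0007, 0.0, 0.0025] [-0.0006, -0.0032, -0.0008]
```

arm_command --deltas '[[[0,0,0.0025,0,-0.003,0,1],[0,0,0.0025,0,-0.003,0,0],[0,0,0.0025,0,-0.003,0,0],[0,0,0.0025,0,-0.003,0,0],[0,0,0.0025,0,-0.003,0,0],[0,0,-0.03,0,-0.003,0,0],[0,0,-0.08,0,-0.003,0,0],[0,0,-0.13,0,-0.003,0,0],[0,0,-0.18,0,-0.003,0,0],[0,0,-0.18,0,-0.003,0,0]]]'

```text
time: 6.35
tool_pos: [0.5477, 0.1844, 0.2027]
tool_rot: [[0.987, 0.16, 0.012], [0.16, -0.987, 0.003], [0.012, -0.001, -1.0]]
wrist_force: [0.7, 0.7, 0.4]
width: 0.0855
finger_force: 0.0
```

```bash
python3 -c "
from h import *
go((.6,-.095,.2,-7))
c=cap('wrist'); hsv=cv2.cvtColor(c['pixels'],cv2.COLOR_BGR2HSV);P=cloud(c)
m=(P[...,2]>.033)&(P[...,2]<.05)&(np.linalg.norm(P[...,:2]-[.544,.183],axis=2)<.05); R=cv2.minAreaRect((P[m][:,:2]*1000).astype(np.float32)); print(R,P[m].mean(0))
"
```

```text
t 6.35 tcp [0.5477 0.1844 0.2027] yaw -80.8 w 0.0855 F [0.7 0.7 0.4] j6 91.5
[0.0068, 0.2842, 0.0025] [0.0068, -0.0112, -1.2877]
((543.8580322265625, 183.7841796875), (42.913856506347656, 41.92866897583008), 9.010981559753418) [0.54475931 0.18401054 0.03908855]
```

arm_command --deltas '[[[0.007,0.284,0.0025,0.007,-0.011,-1.288,0],[0.007,0.284,0.0025,0.007,-0.011,-1.288,0],[0.007,0.284,0.0025,0.007,-0.011,-1.288,0],[0.007,0.284,0.0025,0.007,-0.011,-1.288,0],[0.007,0.284,0.0025,0.007,-0.011,-1.288,0],[0.007,0.284,0.0025,0.007,-0.011,-1.288,0],[0.007,0.284,0.0025,0.007,-0.011,-1.288,0],[0.007,0.284,0.0025,0.007,-0.011,-1.288,0],[0.007,0.284,0.0025,0.007,-0.011,-1.288,0],[0.007,0.284,0.0025,0.007,-0.011,-1.288,0],[0.007,0.284,0.0025,0.007,-0.011,-1.288,0],[0.007,0.284,0.0025,0.007,-0.011,-1.288,0]]]'

```text
time: 7.6
tool_pos: [0.5946, -0.0956, 0.1898]
tool_rot: [[0.124, 0.992, -0.016], [0.992, -0.124, -0.002], [-0.004, -0.016, -1.0]]
wrist_force: [0.1, -0.7, -0.9]
width: 0.0855
finger_force: 0.0
```

```bash
python3 -c "
from h import *
c=cap('wrist','w3');P=cloud(c)
m=(P[...,2]>.015)&(P[...,2]<.05)&(np.linalg.norm(P[...,:2]-[.6,-.068],axis=2)<.05); R=cv2.minAreaRect((P[m][:,:2]*1000).astype(np.float32)); print(R,P[m].mean(0))
hsv=cv2.cvtColor(c['pixels'],cv2.COLOR_BGR2HSV)
m=(P[...,2]>.035)&(P[...,2]<.07)&(np.linalg.norm(P[...,:2]-[.62,-.185],axis=2)<.05); R=cv2.minAreaRect((P[m][:,:2]*1000).astype(np.float32)); print('blue',R)
go((.6,-.067,.2,-7),(.6,-.067,.006,-7))
"
```

```text
((597.6546630859375, -65.61550903320312), (60.2550048828125, 39.17072677612305), 83.0500259399414) [ 0.59723303 -0.06419278  0.02475164]
blue ((619.4898681640625, -186.327880859375), (23.02607536315918, 50.265708923339844), 65.68836975097656)
t 7.65 tcp [ 0.5948 -0.0956  0.1901] yaw -7.1 w 0.0851 F [0.8 0.2 0.1] j6 -9.2
[0.0289, 0.0015, -0.01] [-0.0153, 0.0043, -0.0017]
[0.0298, 0.0045, 0.184] [-0.0153, 0.0043, -0.0017]
```

View pics/w3.png

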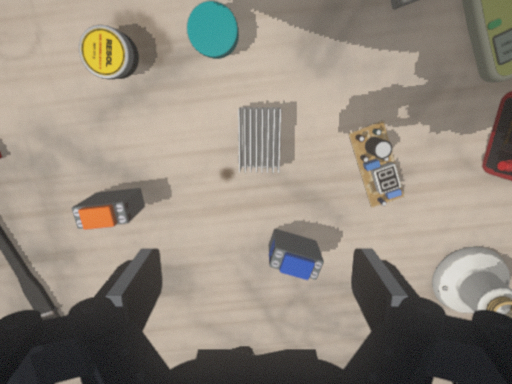

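The heat sink is centred at (260,140) with its fins aligned along the tool's x axis. I'm descending to grasp it.

arm_command --deltas '[[[0.031,0,0,-0.015,0.004,0,0],[0.031,0.001,0.05,-0.015,0.004,0,0],[0.031,0.0015,0.1,-0.015,0.004,0,0],[0.031,0.0025,0.15,-0.015,0.004,0,0],[0.031,0.0025,0.175,-0.015,0.004,0,0],[0.031,0.0025,0.184,-0.015,0.004,0,0],[0.031,0.0025,0.184,-0.015,0.004,0,0],[0.031,0.0025,0.184,-0.015,0.004,0,1],[0.031,0.0025,0.184,-0.015,0.004,0,1],[0.031,0.0025,0.184,-0.015,0.004,0,1],[0.031,0.0025,0.184,-0.015,0.004,0,1],[0.031,0.0025,0.184,-0.015,0.004,0,1]]]'

```text
time: 8.85
tool_pos: [0.6003, -0.0663, 0.0087]
tool_rot: [[0.122, 0.993, 0.004], [0.993, -0.122, -0.001], [-0.001, 0.004, -1.0]]
wrist_force: [-0.4, -0.2, 6.1]
width: 0.0384
finger_force: 62.8
```

```bash
python3 -c "
from h import *
go((.6,-.067,.15,-7),(.543,.310,.15,-13.2))"
```

```text
t 8.85 tcp [ 0.6003 -0.0663  0.0087] yaw -7.0 w 0.0384 F [-0.4 -0.2  6.1] j6 -6.8
[-0.0009, 0.0004, -0.1413] [0.0043, 0.0009, 0.0001]
[0.3664, -0.1021, -0.1421] [0.0043, 0.0007, 0.1083]
```

arm_command --deltas '[[[0,0,-0.05,0,0,0,1],[0.02,0,-0.1,0,0,0,1],[0.366,-0.102,-0.13,0.004,0,0.108,1],[0.366,-0.102,-0.13,0.004,0,0.108,1],[0.366,-0.102,-0.13,0.004,0,0.108,1],[0.366,-0.102,-0.13,0.004,0,0.108,1],[0.366,-0.102,-0.13,0.004,0,0.108,1],[0.366,-0.102,-0.13,0.004,0,0.108,1],[0.366,-0.102,-0.13,0.004,0,0.108,1],[0.366,-0.102,-0.13,0.004,0,0.108,1],[0.366,-0.102,-0.13,0.004,0,0.108,1],[0.366,-0.102,-0.13,0.004,0,0.108,1]]]'

```text
time: 10.05
tool_pos: [0.5417, 0.3093, 0.1362]
tool_rot: [[0.227, 0.974, -0.004], [0.974, -0.227, -0.001], [-0.001, -0.003, -1.0]]
wrist_force: [0.4, -0.7, -1.0]
width: 0.0384
finger_force: 62.0
```

```bash
python3 -c "
from h import *
go((.5435,.310,.02,-13.2),(.5435,.310,.0125,-13.2))"
```

```text
t 10.05 tcp [0.5417 0.3093 0.1362] yaw -13.1 w 0.0384 F [ 0.4 -0.7 -1. ] j6 35.6
[0.0012, 0.002, 0.1162] [-0.0034, 0.0014, 0.001]
[0.0012, 0.002, 0.1237] [-0.0034, 0.0014, 0.001]
```

arm_command --deltas '[[[0.001,0.002,0.05,-0.003,0.001,0,1],[0.001,0.002,0.09,-0.003,0.001,0,1],[0.001,0.002,0.115,-0.003,0.001,0,1],[0.001,0.002,0.122,-0.003,0.001,0,1],[0.001,0.002,0.124,-0.003,0.001,0,1],[0.001,0.002,0.124,-0.003,0.001,0,1],[0.001,0.002,0.124,-0.003,0.001,0,0],[0.001,0.002,0.124,-0.003,0.001,0,0],[0.001,0.002,0.124,-0.003,0.001,0,0],[0.001,0.002,0.08,-0.003,0.001,0,0],[0.001,0.002,0.03,-0.003,0.001,0,0],[0.001,0.002,-0.02,-0.003,0.001,0,0]]]'

```text
time: 11.25
tool_pos: [0.5435, 0.3099, 0.1571]
tool_rot: [[0.228, 0.974, -0.002], [0.974, -0.228, -0.0], [-0.001, -0.002, -1.0]]
wrist_force: [1.5, 1.0, 0.6]
width: 0.0856
finger_force: 0.0
```

```bash
python3 -c "
from h import *
c=cap('wrist');P=cloud(c)
m=(P[...,2]>.02)&(P[...,2]<.05)&(np.linalg.norm(P[...,:2]-[.543,.31],axis=2)<.05); R=cv2.minAreaRect((P[m][:,:2]*1000).astype(np.float32)); print(R,P[m].mean(0))
go((.473,.027,.18,-13.2),(.473,.027,.006,-13))"
```

```text
((543.4817504882812, 308.80908203125), (60.25813293457031, 39.22282791137695), 76.58381652832031) [0.5438482  0.30976164 0.02990317]
t 11.3 tcp [0.5486 0.3122 0.1684] yaw -13.2 w 0.0855 F [3.9 2.5 6.6] j6 35.6
[-0.2948, -0.0084, -0.0142] [0.0105, -0.0082, 0.0003]
[-0.2962, -0.0103, 0.1598] [0.0105, -0.0082, -0.0032]
```

arm_command --deltas '[[[-0.291,-0.004,-0.02,0,0,0,0],[-0.291,-0.004,-0.02,0,0,0,0],[-0.291,-0.004,-0.02,0,0,0,0],[-0.291,-0.004,-0.02,0,0,0,0],[-0.291,-0.004,-0.02,0,0,0,0],[-0.291,-0.004,-0.02,0,0,0,0],[-0.291,-0.004,-0.02,0,0,0,0],[-0.291,-0.004,0.02,0,0,0,0],[-0.291,-0.004,0.02,0,0,0,0],[-0.291,-0.004,0.02,0,0,0,0]]]'

```text
time: 12.3
tool_pos: [0.473, 0.0285, 0.1357]
tool_rot: [[0.228, 0.974, -0.003], [0.974, -0.228, 0.001], [0.0, -0.003, -1.0]]
wrist_force: [-0.2, 0.1, -0.3]
width: 0.0852
finger_force: 0.0
```

```bash
python3 -c "
from h import *
c=cap('wrist');P=cloud(c)
m=(P[...,2]>.02)&(P[...,2]<.05)&(np.linalg.norm(P[...,:2]-[.473,.027],axis=2)<.035); print(m.sum(),cv2.minEnclosingCircle((P[m][:,:2]*1000).astype(np.float32)),P[m].mean(0))
go((.473,.027,.18,-13.2),(.473,.027,.006,-13))"
```

```text
2206 ((473.0237121582031, 27.225553512573242), 21.97211456298828) [0.47337177 0.02836241 0.02715944]
t 12.35 tcp [0.474  0.0285 0.1368] yaw -13.1 w 0.0854 F [-0.  -0.4 -0. ] j6 7.0
[-0.0017, -0.0007, -0.0432] [-0.0006, -0.0005, 0.0012]
[-0.0018, -0.0006, 0.1308] [-0.0006, -0.0005, -0.0023]
```

arm_command --deltas '[[[-0.001,0,0.05,0,0,0,0],[-0.001,0,0.1,0,0,0,0],[-0.001,0,0.125,0,0,0,0],[-0.001,0,0.131,0,0,0,0],[-0.001,0,0.131,0,0,0,0],[-0.001,0,0.131,0,0,0,1],[-0.001,0,0.131,0,0,0,1],[-0.001,0,0.131,0,0,0,1],[-0.001,0,0.131,0,0,0,1],[-0.001,0,0.131,0,0,0,1]]]'

```text
time: 13.35
tool_pos: [0.4752, 0.027, 0.0073]
tool_rot: [[0.228, 0.974, 0.003], [0.974, -0.228, 0.0], [0.001, 0.003, -1.0]]
wrist_force: [-3.0, -0.8, 7.8]
width: 0.0421
finger_force: 59.5
```

```bash
python3 -c "
from h import *
go((.473,.027,.12,-13.2),(.664,.191,.14,-13))"
```

```text
t 13.35 tcp [0.4752 0.027  0.0073] yaw -13.2 w 0.0421 F [-3.  -0.8  7.8] j6 6.9
[-0.0004, -0.0018, -0.1127] [0.0028, -0.0009, 0.0005]
[0.2028, 0.1468, -0.1322] [0.0028, -0.0009, -0.003]
```

arm_command --deltas '[[[0,0,-0.05,0,0,0,1],[0.02,0,-0.1,0,0,0,1],[0.203,0.147,-0.13,0.003,0,0,1],[0.203,0.147,-0.13,0.003,0,0,1],[0.203,0.147,-0.13,0.003,0,0,1],[0.203,0.147,-0.13,0.003,0,0,1],[0.203,0.147,-0.13,0.003,0,0,1],[0.203,0.147,-0.13,0.003,0,0,1],[0.203,0.147,-0.13,0.003,0,0,1],[0.203,0.147,-0.13,0.003,0,0,1]]]'

```text
time: 14.35
tool_pos: [0.6621, 0.1906, 0.135]
tool_rot: [[0.228, 0.974, -0.004], [0.974, -0.228, 0.001], [-0.0, -0.004, -1.0]]
wrist_force: [-1.0, 0.1, 0.2]
width: 0.0418
finger_force: 61.0
```

```bash
python3 -c "
from h import *
go((.664,.191,.02,-13.2),(.664,.191,.0105,-13.2))"
```

```text
t 14.35 tcp [0.6621 0.1906 0.135 ] yaw -13.2 w 0.0418 F [-1.   0.1  0.2] j6 22.6
[0.0008, 0.0023, 0.115] [-0.0044, 0.0002, 0.0001]
[0.0008, 0.0023, 0.1245] [-0.0044, 0.0002, 0.0001]
```

arm_command --deltas '[[[0.001,0.002,0.05,-0.003,0,0,1],[0.001,0.002,0.09,-0.003,0,0,1],[0.001,0.002,0.115,-0.003,0,0,1],[0.001,0.002,0.122,-0.003,0,0,1],[0.001,0.002,0.1245,-0.003,0,0,1],[0.001,0.002,0.1245,-0.003,0,0,1],[0.001,0.002,0.1245,-0.003,0,0,0],[0.001,0.002,0.1245,-0.003,0,0,0],[0.001,0.002,0.1245,-0.003,0,0,0],[0.001,0.002,0.08,-0.003,0,0,0],[0.001,0.002,0.03,-0.003,0,0,0],[0.001,0.002,-0.02,-0.003,0,0,0]]]'

```text
time: 15.55
tool_pos: [0.6644, 0.1914, 0.1559]
tool_rot: [[0.228, 0.974, -0.002], [0.974, -0.228, 0.0], [-0.0, -0.002, -1.0]]
wrist_force: [-0.5, 1.1, 0.6]
width: 0.0857
finger_force: 0.0
```

arm_command --deltas '[[[0,0,-0.02,0,0,0,0],[0,0,-0.02,0,0,0,0]]]'

```text
time: 15.75
tool_pos: [0.6682, 0.1921, 0.1814]
tool_rot: [[0.228, 0.974, 0.009], [0.974, -0.228, 0.002], [0.004, 0.008, -1.0]]
wrist_force: [0.2, 0.7, 0.7]
width: 0.0854
finger_force: 0.0
```

```bash
python3 -c "
from h import *
c=cap('wrist');P=cloud(c)
m=(P[...,2]>.02)&(P[...,2]<.05)&(np.linalg.norm(P[...,:2]-[.664,.191],axis=2)<.035); print(m.sum(),cv2.minEnclosingCircle((P[m][:,:2]*1000).astype(np.float32)),P[m].mean(0))
go((.62,-.21,.21,-24.5),)"
```

```text
1724 ((664.6402587890625, 191.06724548339844), 21.856163024902344) [0.6649439  0.19226308 0.03251847]
t 15.8 tcp [0.6665 0.1918 0.1779] yaw -13.2 w 0.0853 F [-0.4  0.5 -0.4] j6 22.7
[-0.4017, 0.0465, -0.0328] [0.0037, -0.0026, 0.1975]
```

arm_command --deltas '[[[-0.4,0.046,-0.03,0.003,-0.002,0.2,0],[-0.4,0.046,-0.03,0.003,-0.002,0.2,0],[-0.4,0.046,-0.03,0.003,-0.002,0.2,0],[-0.4,0.046,-0.03,0.003,-0.002,0.2,0],[-0.4,0.046,-0.03,0.003,-0.002,0.2,0],[-0.4,0.046,-0.03,0.003,-0.002,0.2,0],[-0.4,0.046,-0.03,0.003,-0.002,0.2,0],[-0.4,0.046,-0.03,0.003,-0.002,0.2,0],[-0.4,0.046,-0.03,0.003,-0.002,0.2,0],[-0.4,0.046,-0.03,0.003,-0.002,0.2,0],[-0.4,0.046,-0.03,0.003,-0.002,0.2,0],[-0.4,0.046,-0.03,0.003,-0.002,0.2,0]]]'

```text
time: 17.0
tool_pos: [0.6187, -0.2064, 0.2038]
tool_rot: [[0.415, 0.91, -0.005], [0.91, -0.415, 0.001], [-0.002, -0.005, -1.0]]
wrist_force: [0.3, 0.0, 0.0]
width: 0.0855
finger_force: 0.0
```

```bash
cat > mod.py <<'E'
from h import *
def module(c,xy,lo,hi,rad=.05):
    P=cloud(c); d=np.linalg.norm(P[...,:2]-xy,axis=2)<rad
    for n,m in (('case+cap',d&(P[...,2]>lo-.02)&(P[...,2]<hi)),('cap',d&(P[...,2]>lo)&(P[...,2]<hi))):
        (cx,cy),(a,b),t=cv2.minAreaRect((P[m][:,:2]*1000).astype(np.float32)); t=t if a>b else t+90
        print(n,m.sum(),'c',round(cx,1),round(cy,1),'size',round(a),round(b),'long',round((t+90)%180-90,1))
E
python3 -c "
from mod import *
c=cap('wrist','w4'); module(c,[.62,-.186],.051,.065)
go((.62,-.186,.14,-24.5),(.62,-.186,.03,-24.5))"
```

```text
case+cap 1474 c 620.0 -186.0 size 23 50 long -24.4
cap 749 c 619.6 -186.2 size 21 29 long -24.4
t 17.05 tcp [ 0.6188 -0.2064  0.2042] yaw -24.5 w 0.0856 F [1.  0.4 0.7] j6 -0.8
[0.0192, -0.0071, 0.0642] [-0.0046, 0.0017, -0.0002]
[0.0194, -0.0066, 0.1742] [-0.0046, 0.0017, -0.0002]
```

arm_command --deltas '[[[0.019,-0.007,0,-0.004,0.001,0,0],[0.019,-0.007,0.05,-0.004,0.001,0,0],[0.019,-0.007,0.1,-0.004,0.001,0,0],[0.019,-0.007,0.15,-0.004,0.001,0,0],[0.019,-0.007,0.18,-0.004,0.001,0,0],[0.019,-0.007,0.184,-0.004,0.001,0,0],[0.019,-0.007,0.184,-0.004,0.001,0,0],[0.019,-0.007,0.184,-0.004,0.001,0,1],[0.019,-0.007,0.184,-0.004,0.001,0,1],[0.019,-0.007,0.184,-0.004,0.001,0,1],[0.019,-0.007,0.184,-0.004,0.001,0,1]]]'

```text
time: 18.15
tool_pos: [0.6218, -0.189, 0.0241]
tool_rot: [[0.417, 0.909, 0.005], [0.909, -0.417, -0.003], [-0.001, 0.006, -1.0]]
wrist_force: [-0.1, 1.4, 6.1]
width: 0.0492
finger_force: 63.5
```

```bash
python3 -c "
from h import *
print(r.sense()['finger_force'])
go((.62,-.186,.2,-24.5),(.42,.09,.2,1.2))"
```

```text
63.53108525276184
t 18.15 tcp [ 0.6218 -0.189   0.0241] yaw -24.6 w 0.0492 F [-0.1  1.4  6.1] j6 0.8
[0.0019, -0.0019, -0.1759] [0.0057, 0.0008, -0.0025]
[0.1693, -0.2987, -0.1778] [0.0054, 0.002, -0.4511]
```

arm_command --deltas '[[[0,0,-0.04,0,0,0,1],[0,0,-0.09,0,0,0,1],[0,0,-0.14,0,0,0,1],[0.17,-0.3,-0.17,0.005,0.002,-0.451,1],[0.17,-0.3,-0.17,0.005,0.002,-0.451,1],[0.17,-0.3,-0.17,0.005,0.002,-0.451,1],[0.17,-0.3,-0.17,0.005,0.002,-0.451,1],[0.17,-0.3,-0.17,0.005,0.002,-0.451,1],[0.17,-0.3,-0.17,0.005,0.002,-0.451,1],[0.17,-0.3,-0.17,0.005,0.002,-0.451,1],[0.17,-0.3,-0.17,0.005,0.002,-0.451,1],[0.17,-0.3,-0.17,0.005,0.002,-0.451,1]]]'

```text
time: 19.35
tool_pos: [0.4179, 0.0923, 0.1917]
tool_rot: [[-0.023, 1.0, -0.001], [1.0, 0.023, 0.001], [0.002, -0.001, -1.0]]
wrist_force: [-0.2, 0.1, -0.7]
width: 0.0488
finger_force: 62.8
```

arm_command --deltas '[[[0,0,0,0,0,0,1],[0,0,0,0,0,0,1]]]'

```text
time: 19.55
tool_pos: [0.4185, 0.0907, 0.1908]
tool_rot: [[-0.019, 1.0, -0.004], [1.0, 0.019, 0.002], [0.002, -0.004, -1.0]]
wrist_force: [0.6, -0.5, -0.9]
width: 0.0489
finger_force: 62.8
```

```bash
python3 - <<'E'
from mod import *
c=cap('wrist','w5'); P=cloud(c); hsv=cv2.cvtColor(c['pixels'],cv2.COLOR_BGR2HSV);H,S,V=cv2.split(hsv)
def mm(n,m):
    w=P[m][:,:2]*1000; (a,b),(e,f),t=cv2.minAreaRect(w.astype(np.float32)); print(n,len(w),round(a,1),round(b,1),round(e,1),round(f,1),round(t,1),np.round(np.percentile(w,[1,50,99],axis=0),1).tolist())
box=(abs(P[...,0]-.416)<.06)
Z=P[...,2]; Y=P[...,1]
mm('walltop',box&(abs(Y-.157)<.02)&(Z>.042)&(Z<.05))
mm('stoptop',box&(abs(Y-.278)<.03)&(Z>.042)&(Z<.05))
mm('base',box&(abs(Y-.247)<.115)&(Z>.004)&(Z<.015)&(S<90))
mm('tab',box&(abs(Y-.3)<.03)&(Z>.056)&(Z<.065))
go((.416,.176,.2,1.2),(.416,.176,.03,1.2))
E
```

```text
walltop 1292 415.2 158.3 73.8 11.5 1.1 [[379.4, 152.2], [415.0, 158.5], [451.0, 164.5]]Traceback (most recent call last):
  File "<stdin>", line 8, in <module>
  File "<stdin>", line 4, in mm
    return _quantile_unchecked(
        a, q, axis, out, overwrite_input, method, keepdims, weights)
    return _ureduce(a,
                    func=_quantile_ureduce_func,
    ...<5 lines>...
                    overwrite_input=overwrite_input,
                    method=method)
    r = func(a, **kwargs)
    result = _quantile(arr,
                       quantiles=q,
    ...<2 lines>...
                       out=out,
                       weights=wgt)
    slices_having_nans = np.isnan(arr[-1, ...])
                                  ~~~^^^^^^^^^
IndexError: index -1 is out of bounds for axis 0 with size 0
```

View pics/w5.png

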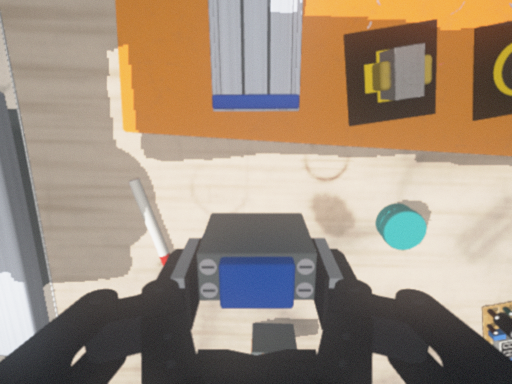

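The carrier's blue wall top spans (212–300,102) in the picture. The held blue module is square in the jaws. I'll set it a few mm off the wall and let the stop push it home.

```bash
python3 -c "
from h import *
go((.416,.180,.19,1.1),(.416,.180,.031,1.1))"
```

```text
t 19.6 tcp [0.4184 0.0906 0.1906] yaw 1.1 w 0.049 F [-0.3  0.5 -0.8] j6 0.4
[0.0894, -0.0006, 0.0007] [-0.0044, -0.0017, -0.0001]
[0.0891, 0.0001, 0.1597] [-0.0044, -0.0017, -0.0001]
```

arm_command --deltas '[[[0.05,0,0,-0.004,-0.002,0,1],[0.089,0,0,-0.004,-0.002,0,1],[0.089,0,0.03,-0.004,-0.002,0,1],[0.089,0,0.07,-0.004,-0.002,0,1],[0.089,0,0.11,-0.004,-0.002,0,1],[0.089,0,0.14,-0.004,-0.002,0,1],[0.089,0,0.15,-0.004,-0.002,0,1],[0.089,0,0.152,-0.004,-0.002,0,1],[0.089,0,0.152,-0.004,-0.002,0,1],[0.089,0,0.152,-0.004,-0.002,0,1]]]'

```text
time: 20.6
tool_pos: [0.4171, 0.1811, 0.0406]
tool_rot: [[-0.021, 1.0, 0.003], [1.0, 0.021, 0.001], [0.001, 0.003, -1.0]]
wrist_force: [0.5, 0.1, 0.1]
width: 0.0493
finger_force: 62.7
```

```bash
python3 -c "
from h import *
go((.416,.180,.031,1.1))
c=cap('top');c=cap('side')
cv2.imwrite('pics/s1.png',cv2.resize(c['pixels'][120:230,130:290],None,fx=4,fy=4,interpolation=2))"
```

```text
t 20.6 tcp [0.4171 0.1811 0.0406] yaw 1.2 w 0.0493 F [0.5 0.1 0.1] j6 12.3
[-0.0011, -0.0011, 0.0096] [0.003, -0.0006, 0.0014]
```

View pics/s1.png

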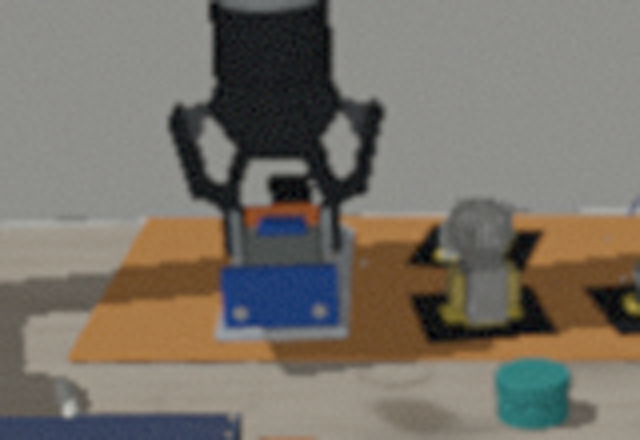

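The side crop shows the blue module between the fingers, centred behind the blue wall and upright. I'll lower it the last 9 mm, release it and lift.

arm_command --deltas '[[[-0.001,-0.001,0.006,0.003,0,0,1],[-0.001,-0.001,0.009,0.003,0,0,1],[-0.001,-0.001,0.009,0.003,0,0,1],[-0.001,-0.001,0.009,0.003,0,0,1]]]'

```text
time: 21.1
tool_pos: [0.4154, 0.1801, 0.0325]
tool_rot: [[-0.021, 1.0, -0.002], [1.0, 0.021, -0.0], [-0.0, -0.002, -1.0]]
wrist_force: [-9.9, -3.1, 26.2]
width: 0.0487
finger_force: 66.0
```

arm_command --deltas '[[[0,0,-0.0015,0,0,0,1],[0,0,-0.0015,0,0,0,1],[0,0,-0.0015,0,0,0,0],[0,0,-0.0015,0,0,0,0],[0,0,-0.0015,0,0,0,0],[0,0,-0.0015,0,0,0,0],[0,0,-0.03,0,0,0,0],[0,0,-0.07,0,0,0,0],[0,0,-0.12,0,0,0,0],[0,0,-0.16,0,0,0,0],[0,0,-0.16,0,0,0,0]]]'

```text
time: 22.2
tool_pos: [0.4188, 0.1809, 0.1964]
tool_rot: [[-0.021, 1.0, 0.008], [1.0, 0.021, 0.003], [0.002, 0.008, -1.0]]
wrist_force: [1.3, 0.5, 0.7]
width: 0.0856
finger_force: 0.0
```

```bash
python3 - <<'E'
from mod import *
c=cap('wrist'); module(c,[.416,.182],.057,.07,.04)
P=cloud(c);Z=P[...,2];Y=P[...,1];box=abs(P[...,0]-.416)<.06
def mm(n,m):
    w=P[m][:,:2]*1000
    if len(w)<5: return print(n,len(w))
    (a,b),(e,f),t=cv2.minAreaRect(w.astype(np.float32)); print(n,len(w),round(a,1),round(b,1),round(e,1),round(f,1),round(t,1))
mm('walltop',box&(abs(Y-.157)<.012)&(Z>.042)&(Z<.049))
mm('stoptop',box&(abs(Y-.278)<.016)&(Z>.042)&(Z<.05))
mm('tab',box&(abs(Y-.3)<.03)&(Z>.056)&(Z<.067))
go((.441,-.14,.2,-.3))
E
```

```text
case+cap 2586 c 416.0 172.5 size 70 41 long 0.9
cap 798 c 414.7 181.8 size 48 20 long 1.4
walltop 995 415.4 158.3 73.1 12.3 0.8
stoptop 777 412.5 280.6 59.4 7.8 1.2
tab 777 411.9 303.1 29.6 13.8 1.3
t 22.25 tcp [0.4171 0.1804 0.1932] yaw 1.2 w 0.0854 F [ 0.4  0.4 -0.4] j6 12.2
[-0.3209, 0.0172, -0.0072] [0.0037, -0.0014, 0.0263]
```

arm_command --deltas '[[[-0.32,0.017,-0.01,0.004,-0.001,0.026,0],[-0.32,0.017,-0.01,0.004,-0.001,0.026,0],[-0.32,0.017,-0.01,0.004,-0.001,0.026,0],[-0.32,0.017,-0.01,0.004,-0.001,0.026,0],[-0.32,0.017,-0.01,0.004,-0.001,0.026,0],[-0.32,0.017,-0.01,0.004,-0.001,0.026,0],[-0.32,0.017,-0.01,0.004,-0.001,0.026,0],[-0.32,0.017,-0.01,0.004,-0.001,0.026,0],[-0.32,0.017,-0.01,0.004,-0.001,0.026,0],[-0.32,0.017,-0.01,0.004,-0.001,0.026,0],[-0.32,0.017,-0.01,0.004,-0.001,0.026,0]]]'

```text
time: 23.35
tool_pos: [0.4384, -0.1384, 0.1993]
tool_rot: [[0.003, 1.0, -0.008], [1.0, -0.003, -0.001], [-0.001, -0.008, -1.0]]
wrist_force: [-0.1, 0.7, 0.6]
width: 0.0852
finger_force: 0.0
```

```bash
python3 - <<'E'
from mod import *
c=cap('wrist'); module(c,[.442,-.112],.051,.065,.05)
go((.442,-.112,.2,-.3),(.442,-.112,.022,-.3))
E
```

```text
case+cap 1513 c 440.6 -113.6 size 24 51 long -0.7
cap 810 c 440.3 -113.5 size 30 21 long 0.5
t 23.4 tcp [ 0.4385 -0.1385  0.1995] yaw -0.2 w 0.0851 F [-0.5  0.8  0.2] j6 -27.0
[0.0265, 0.0034, -0.0006] [-0.0076, 0.0009, 0.0021]
[0.0267, 0.0048, 0.1774] [-0.0076, 0.0009, 0.0021]
```

arm_command --deltas '[[[0.025,0.002,0,-0.007,0.001,0,0],[0.025,0.003,0.05,-0.007,0.001,0,0],[0.025,0.003,0.1,-0.007,0.001,0,0],[0.025,0.003,0.15,-0.007,0.001,0,0],[0.025,0.003,0.174,-0.007,0.001,0,0],[0.025,0.003,0.177,-0.007,0.001,0,0],[0.025,0.003,0.177,-0.007,0.001,0,0],[0.025,0.003,0.177,-0.007,0.001,0,1],[0.025,0.003,0.177,-0.007,0.001,0,1],[0.025,0.003,0.177,-0.007,0.001,0,1],[0.025,0.003,0.177,-0.007,0.001,0,1]]]'

```text
time: 24.5
tool_pos: [0.4423, -0.1157, 0.0249]
tool_rot: [[0.005, 1.0, 0.004], [1.0, -0.005, -0.002], [-0.002, 0.004, -1.0]]
wrist_force: [-0.1, 1.0, 5.7]
width: 0.0488
finger_force: 62.8
```

```bash
python3 - <<'E'
from mod import *
go((.442,-.112,.2,-.3),(.4145,.13,.2,1.3))
E
```

```text
t 24.5 tcp [ 0.4423 -0.1157  0.0249] yaw -0.3 w 0.0488 F [-0.1  1.   5.7] j6 -24.3
[0.0034, 0.0003, -0.1751] [0.0036, 0.002, 0.0003]
[0.2453, -0.0284, -0.1757] [0.0036, 0.002, -0.0276]
```

arm_command --deltas '[[[0,0,-0.04,0,0,0,1],[0,0,-0.09,0,0,0,1],[0,0,-0.14,0,0,0,1],[0.321,-0.029,-0.165,0.003,0.002,-0.028,1],[0.321,-0.029,-0.165,0.003,0.002,-0.028,1],[0.321,-0.029,-0.165,0.003,0.002,-0.028,1],[0.321,-0.029,-0.165,0.003,0.002,-0.028,1],[0.321,-0.029,-0.165,0.003,0.002,-0.028,1],[0.321,-0.029,-0.165,0.003,0.002,-0.028,1],[0.321,-0.029,-0.165,0.003,0.002,-0.028,1],[0.321,-0.029,-0.165,0.003,0.002,-0.028,1],[0.321,-0.029,-0.165,0.003,0.002,-0.028,1]]]'

```text
time: 25.7
tool_pos: [0.413, 0.2064, 0.1882]
tool_rot: [[-0.025, 1.0, -0.002], [1.0, 0.025, 0.001], [0.001, -0.002, -1.0]]
wrist_force: [-0.7, 0.0, -0.2]
width: 0.0486
finger_force: 62.7
```

arm_command --deltas '[[[0,0,0,0,0,0,1],[0,0,0,0,0,0,1],[0,0,0,0,0,0,1]]]'

```text
time: 26.0
tool_pos: [0.4133, 0.2053, 0.1876]
tool_rot: [[-0.021, 1.0, -0.003], [1.0, 0.021, 0.002], [0.002, -0.003, -1.0]]
wrist_force: [-0.8, -0.3, -0.4]
width: 0.0489
finger_force: 62.7
```

```bash
python3 - <<'E'
from mod import *
go((.4145,.2063,.06,1.3),(.4145,.2063,.0325,1.3))
E
```

```text
t 26.0 tcp [0.4133 0.2053 0.1876] yaw 1.2 w 0.0489 F [-0.8 -0.3 -0.4] j6 15.3
[0.0008, 0.0016, 0.1276] [-0.0032, -0.0016, -0.0015]
[0.0008, 0.0017, 0.1551] [-0.0032, -0.0016, -0.0015]
```

arm_command --deltas '[[[0.001,0.001,0.04,-0.003,-0.001,0,1],[0.001,0.001,0.08,-0.003,-0.001,0,1],[0.001,0.001,0.12,-0.003,-0.001,0,1],[0.001,0.001,0.142,-0.003,-0.001,0,1],[0.001,0.001,0.15,-0.003,-0.001,0,1],[0.001,0.001,0.154,-0.003,-0.001,0,1],[0.001,0.001,0.154,-0.003,-0.001,0,1],[0.001,0.001,0.154,-0.003,-0.001,0,1]]]'

```text
time: 26.8
tool_pos: [0.4151, 0.2078, 0.0351]
tool_rot: [[-0.023, 1.0, 0.003], [1.0, 0.023, 0.002], [0.002, 0.003, -1.0]]
wrist_force: [0.4, -0.5, -0.8]
width: 0.049
finger_force: 62.6
```

arm_command --deltas '[[[0,0,0.001,0,0,0,1],[0,0,0.001,0,0,0,1],[0,0,0.001,0,0,0,1]]]'

```text
time: 27.1
tool_pos: [0.4143, 0.2078, 0.0334]
tool_rot: [[-0.023, 1.0, 0.002], [1.0, 0.023, 0.001], [0.001, 0.002, -1.0]]
wrist_force: [-0.5, -0.3, 2.9]
width: 0.049
finger_force: 62.9
```

arm_command --deltas '[[[0,0,0,0,0,0,0],[0,0,0,0,0,0,0],[0,0,0,0,0,0,0],[0,0,0,0,0,0,0],[0,0,-0.03,0,0,0,0],[0,0,-0.07,0,0,0,0],[0,0,-0.12,0,0,0,0],[0,0,-0.16,0,0,0,0],[0,0,-0.16,0,0,0,0],[0,0,-0.16,0,0,0,0]]]'

```text
time: 28.1
tool_pos: [0.4142, 0.2076, 0.1937]
tool_rot: [[-0.023, 1.0, 0.002], [1.0, 0.023, 0.001], [0.001, 0.002, -1.0]]
wrist_force: [-0.4, 0.0, 0.5]
width: 0.0851
finger_force: 0.0
```

```bash
python3 - <<'E'
from mod import *
c=cap('wrist','w6')
P=cloud(c);Z=P[...,2];Y=P[...,1];box=abs(P[...,0]-.416)<.06
hsv=cv2.cvtColor(c['pixels'],cv2.COLOR_BGR2HSV);H,S,V=cv2.split(hsv)
def mm(n,m):
    w=P[m][:,:2]*1000
    if len(w)<5: return print(n,len(w))
    (a,b),(e,f),t=cv2.minAreaRect(w.astype(np.float32)); print(n,len(w),round(a,1),round(b,1),round(e,1),round(f,1),round(t,1))
mm('blue',box&(abs(Y-.182)<.02)&(Z>.058)&(Z<.07)&(S>100))
mm('orange',box&(abs(Y-.21)<.02)&(Z>.058)&(Z<.07)&(S>100))
mm('stop',box&(abs(Y-.278)<.016)&(Z>.042)&(Z<.05))
mm('tab',box&(abs(Y-.3)<.03)&(Z>.056)&(Z<.067))
go((.4115,.345,.16,1.3),(.4115,.345,.035,1.3))
E
```

```text
blue 812 413.9 187.1 29.1 30.6 1.9
orange 915 413.7 205.0 29.8 30.2 0.3
stop 626 412.1 281.0 59.7 6.5 1.3
tab 710 412.0 303.7 29.6 13.3 1.3
t 28.15 tcp [0.4132 0.2073 0.1921] yaw 1.3 w 0.0857 F [-0.1  0.  -0.6] j6 15.5
[0.1377, 0.0015, 0.0322] [-0.0007, -0.0007, 0.0003]
[0.1376, 0.0016, 0.1572] [-0.0007, -0.0007, 0.0003]
```

View pics/w6.png

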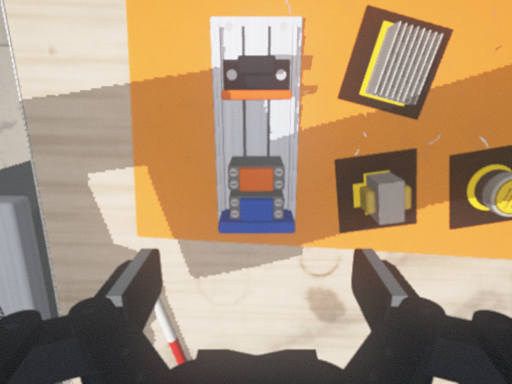

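The wrist view shows both modules upright: orange at (257,180), blue at (257,208) by the wall, and the stop at (257,75). Next I'll go behind the stop with shut fingers and push.

arm_command --deltas '[[[0.05,0.001,0,0,0,0,1],[0.1,0.001,0,0,0,0,1],[0.138,0.001,0,0,0,0,1],[0.138,0.001,0.02,0,0,0,1],[0.138,0.001,0.06,0,0,0,1],[0.138,0.001,0.1,0,0,0,1],[0.138,0.001,0.14,0,0,0,1],[0.138,0.001,0.153,0,0,0,1],[0.138,0.001,0.153,0,0,0,1],[0.138,0.001,0.153,0,0,0,1]]]'

```text
time: 29.15
tool_pos: [0.4118, 0.3457, 0.0404]
tool_rot: [[-0.023, 1.0, 0.0], [1.0, 0.023, 0.001], [0.001, 0.0, -1.0]]
wrist_force: [-0.2, 0.1, 0.7]
width: -0.0001
finger_force: 0.0
```

```bash
python3 - <<'E'
from mod import *
go((.412,.330,.038,1.3),(.4135,.262,.038,1.3))
E
```

```text
t 29.15 tcp [0.4118 0.3457 0.0404] yaw 1.3 w -0.0001 F [-0.2  0.1  0.7] j6 30.2
[-0.0157, -0.0001, 0.0023] [0.0, -0.0009, 0.0003]
[-0.0837, -0.0002, 0.0023] [0.0, -0.0009, 0.0003]
```

arm_command --deltas '[[[-0.01,0,0,0,0,0,1],[-0.02,0,0,0,0,0,1],[-0.027,0,0,0,0,0,1],[-0.033,0,0,0,0,0,1],[-0.039,0,0,0,0,0,1],[-0.045,0,0,0,0,0,1],[-0.05,0,0,0,0,0,1],[-0.055,0,0,0,0,0,1],[-0.06,0,0,0,0,0,1],[-0.064,0,0,0,0,0,1],[-0.067,0,0,0,0,0,1],[-0.07,0,0,0,0,0,1]]]'

```text
time: 30.35
tool_pos: [0.4129, 0.2753, 0.0396]
tool_rot: [[-0.023, 1.0, -0.0], [1.0, 0.023, 0.001], [0.001, -0.0, -1.0]]
wrist_force: [1.0, 1.8, 0.1]
width: 0.0003
finger_force: 1.1
```

arm_command --deltas '[[[-0.002,0,0,0,0,0,1],[-0.004,0,0,0,0,0,1],[-0.006,0,0,0,0,0,1],[-0.008,0,0,0,0,0,1],[-0.009,0,0,0,0,0,1],[-0.01,0,0,0,0,0,1]]]'

```text
time: 30.95
tool_pos: [0.4131, 0.2654, 0.0396]
tool_rot: [[-0.023, 1.0, -0.0], [1.0, 0.023, 0.001], [0.001, -0.0, -1.0]]
wrist_force: [1.3, 2.5, 0.2]
width: -0.0003
finger_force: 1.0
```

```bash
cat > look.py <<'E'
from mod import *
c=cap('top');hsv=cv2.cvtColor(c['pixels'],cv2.COLOR_BGR2HSV);H,S,V=cv2.split(hsv);P=cloud(c)
c=cap('side')
cv2.imwrite('pics/s2.png',cv2.resize(c['pixels'][140:230,150:260],None,fx=5,fy=5,interpolation=2))
go((.412,.24,.04,1.3))
E
python3 look.py
```

```text
t 31.05 tcp [0.413  0.2654 0.0396] yaw 1.3 w 0.0005 F [0.4 0.3 0.2] j6 22.1
[-0.0253, -0.0016, -0.0004] [-0.0005, -0.0005, 0.0003]
```

arm_command --deltas '[[[-0.002,0,0,0,0,0,1],[-0.004,0,0,0,0,0,1],[-0.005,0,0,0,0,0,1],[-0.006,0,0,0,0,0,1],[-0.007,0,0,0,0,0,1]]]'

```text
time: 31.55
tool_pos: [0.4132, 0.2585, 0.0396]
tool_rot: [[-0.023, 1.0, -0.0], [1.0, 0.023, 0.001], [0.001, -0.0, -1.0]]
wrist_force: [0.2, 2.6, -0.6]
width: -0.0
finger_force: 1.6
```

arm_command --deltas '[[[-0.001,0,0,0,0,0,1],[-0.002,0,0,0,0,0,1],[-0.003,0,0,0,0,0,1]]]'

```text
time: 31.85
tool_pos: [0.4133, 0.2555, 0.0396]
tool_rot: [[-0.023, 1.0, -0.0], [1.0, 0.023, 0.001], [0.001, -0.0, -1.0]]
wrist_force: [-1.1, 3.8, -0.8]
width: -0.0002
finger_force: 1.6
```

arm_command --deltas '[[[-0.001,0,0,0,0,0,1],[-0.002,0,0,0,0,0,1]]]'

```text
time: 32.05
tool_pos: [0.4133, 0.2534, 0.0396]
tool_rot: [[-0.023, 1.0, -0.0], [1.0, 0.023, 0.001], [0.001, -0.0, -1.0]]
wrist_force: [-0.3, 2.7, -0.9]
width: -0.0
finger_force: 1.6
```

arm_command --deltas '[[[-0.001,0,0,0,0,0,1],[-0.001,0,0,0,0,0,1]]]'

```text
time: 32.25
tool_pos: [0.4133, 0.2533, 0.0396]
tool_rot: [[-0.023, 1.0, -0.0], [1.0, 0.023, 0.002], [0.002, -0.0, -1.0]]
wrist_force: [-0.6, 7.3, -2.0]
width: -0.0001
finger_force: 3.6
```

```bash
python3 look.py
```

```text
t 32.35 tcp [0.4134 0.2533 0.0396] yaw 1.3 w 0.0003 F [-1.1  6.7 -1.6] j6 20.7
[-0.0133, -0.0017, -0.0004] [-0.0001, -0.0023, 0.0]
```

View pics/s2.png

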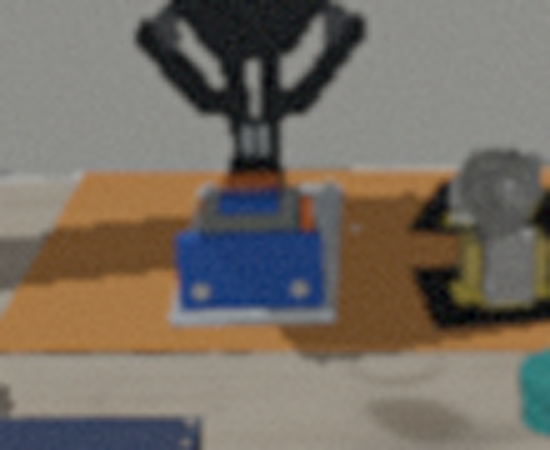

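The stop has stalled with force rising to about 7 N, and the side view shows the modules upright and tight to the wall. I'll give one more small press, then back off and verify.

arm_command --deltas '[[[-0.001,0,0,0,0,0,1],[-0.001,0,0,0,0,0,1],[-0.001,0,0,0,0,0,1]]]'

```text
time: 32.65
tool_pos: [0.4134, 0.2533, 0.0397]
tool_rot: [[-0.022, 1.0, 0.0], [1.0, 0.022, 0.004], [0.004, 0.0, -1.0]]
wrist_force: [-0.1, 11.4, -2.8]
width: -0.0003
finger_force: 5.8
```

arm_command --deltas '[[[0.01,0,0,0,0,0,1],[0.03,0,0,0,0,0,1],[0.04,0,-0.03,0,0,0,1],[0.04,0,-0.08,0,0,0,1],[0.02,0,-0.13,0,0,0,0.5],[-0.03,0,-0.16,0,0,0,0],[-0.06,0,-0.16,0,0,0,0],[-0.06,0,-0.16,0,0,0,0],[-0.06,0,-0.16,0,0,0,0]]]'

```text
time: 33.55
tool_pos: [0.4151, 0.1906, 0.1998]
tool_rot: [[-0.021, 1.0, 0.0], [1.0, 0.021, 0.0], [0.0, 0.0, -1.0]]
wrist_force: [-0.8, -0.7, 0.1]
width: 0.0726
finger_force: 0.0
```

```bash
python3 - <<'E'
from mod import *
c=cap('wrist','w7')
P=cloud(c);Z=P[...,2];Y=P[...,1];box=abs(P[...,0]-.416)<.06
hsv=cv2.cvtColor(c['pixels'],cv2.COLOR_BGR2HSV);H,S,V=cv2.split(hsv)
def mm(n,m):
    w=P[m][:,:2]*1000
    if len(w)<5: return print(n,len(w))
    (a,b),(e,f),t=cv2.minAreaRect(w.astype(np.float32)); print(n,len(w),round(a,1),round(b,1),round(e,1),round(f,1),round(t,1))
up=box&(Z>.057)&(Z<.07)
mm('blue',up&(H>100)&(H<130)&(S>120)&(Y>.164)); mm('orange',up&((H<15))&(S>140))
mm('tab',box&(Y>.222)&(Y<.26)&(Z>.056)&(Z<.067)&(S<120))
mm('stop',box&(Y>.2)&(Y<.24)&(Z>.042)&(Z<.049))
mm('wall',box&(Y<.17)&(Z>.042)&(Z<.049))
mm('transf',(np.linalg.norm(P[...,:2]-[.544,.183],axis=2)<.05)&(Z>.033)&(Z<.05))
mm('sink',(np.linalg.norm(P[...,:2]-[.543,.31],axis=2)<.05)&(Z>.02)&(Z<.04))
go((.4,.2,.2,1.3))
E
```

```text
blue 686 414.5 175.3 29.1 20.4 0.9
orange 729 413.7 198.2 29.1 19.4 1.7
tab 584 413.3 236.9 29.3 13.4 0.9
stop 651 413.8 213.1 58.6 9.4 1.3
wall 689 414.9 157.9 73.2 12.0 1.5
transf 1556 543.4 183.9 42.8 43.5 8.9
sink 3506 542.9 308.6 60.4 40.8 76.8
t 33.6 tcp [0.4147 0.1913 0.1993] yaw 1.3 w 0.0787 F [-0.   0.2  0.7] j6 13.6
[0.009, -0.0145, -0.0007] [-0.0008, -0.0004, -0.0007]
```

View pics/w7.png

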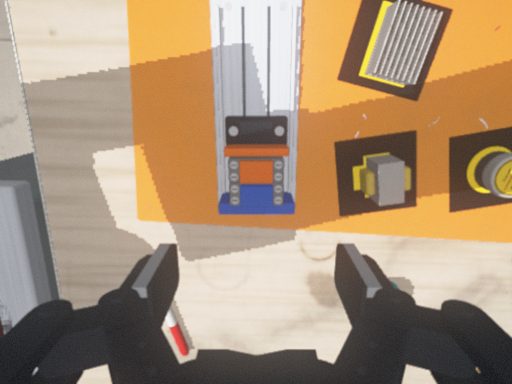

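The picture shows wall, blue, orange and stop packed together (257,205 to 257,150). The transformer (385,180), heat sink (405,45) and tin (497,175) are all on their pads.

```bash
python3 -c "
from workcell import r
print(r.hand_in())"
```

```text
the job is handed in; nothing more can be done
None
```

I handed the job in at about 34 s of the 144 s allowed: the heat sink, tin and transformer measured within 3 mm of their pad centres, and the two modules stand packed tight between wall and stop; the hand-in returned no verdict.

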